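# Work a jammed wedge out of the tool case and pin its lid hinge

## Task

The hinge side of the steel tool case's lid is held up by a wooden wedge jammed tight under it. Work the wedge loose and draw it out without dragging the case along the bench, so that the lid closes, and lay the wedge down on the bench. Then slide the bent hinge pin from the right-hand end fully home through the hinge knuckles, and leave everything else where it is.

Things in the scene. Friction and masses are not known exactly. Their poses are not given: they have to be found in the camera images.
- case: grey steel tool case, 168 (x) x 180 (y) x 110 mm, loose but heavy (6.5 kg; about 28 to 50 N drags it). Origin: centre of its underside; z up; its front, -x, is the hinge side and faces the robot; y runs along the hinge. Rim top at z 90 mm, lid 20 mm above, bail handle in the lid's middle to z 134. Four hinge knuckles, 20 mm across, 15 mm bore, front faces at x -106; the middle 72 mm is free
- lid (a joint): tilt of the lid about its back edge (x +84, z 90 mm in the case frame), rad: 0 shut, about 0.06 at the start with the wedge under its front edge (x -75). Spring latches pull it shut (some 60 N on the wedge at the start, less as the lid comes down). Only at 0 are the lid's two knuckles in line with the case's two
- wedge: hardwood wedge 150 x 34 mm, 29.5 mm thick at the butt, evenly down to 4 mm at the tip. Origin: middle of its flat underside, +x to the tip, z up. It lies on the case's front rim (z 90), tip some 32 mm inside the lid's edge, butt to the robot. A straight pull (45 to 75 N) drags the case; swinging the butt about the lid's edge, 10 degrees each way, drawing it out 1 to 3 mm a swing, takes far less
- wedge_tip (a point): middle of the wedge's thin end, 75 mm from the wedge's origin
- wedge_butt (a point): point in the wedge's thick end to grip across its 34 mm width: 20 mm from the end face, 55 mm from the origin, 13 mm above the underside; the wedge is 26 mm thick here
- pin: bent steel hinge pin: 10 mm round bar 177 mm long, with a 10 x 10 mm square leg at right angles. Origin: on the bar's axis at the bend; +x along the bar to its tapered tip; +y along the leg, which ends at 55 mm. Lies flat on the bench, axis 5 mm up. 120 g. It can turn in the knuckles, so the leg may hang down once let go
- pin_tip (a point): tapered tip of the pin, 177 mm from the bend along its +x
- pin_leg (a point): grip point on the pin's square leg, 40 mm from the bend along its +y
- hinge_right (a point): mouth of the outermost knuckle on the robot's right, where the pin enters: on the hinge axis, at (-96, -84, 94) mm in the case frame. Fully home, the leg (half thickness 5 mm) bears on this face, so the bend is 5 mm outside it
- hinge_left (a point): far end of the hinge axis, at (-96, +84, 94) mm in the case frame; the tip of a pin fully home stands 4 mm past it
- work_gloves: bystander, fixed: heap of orange gloves on the bench right before the robot; solid about x 0.33 to 0.43, y -0.08 to 0.09, 51 mm high. Other gloves lie flat
- tape_measure: bystander: yellow tape measure 36 x 82 x 64 mm; origin under its centre
- grease_tin: bystander: round tin 75 mm across, 40 mm high; origin under its centre. On this left side small fixed hardware lies nearer the robot than x 0.33, and a fixed tool tote with a saw on it, 146 mm high, stands beyond y 0.46
- jar_screws: bystander: jar 72 mm across, 102 mm high; origin under its centre
- padlock: bystander: brass padlock lying flat, 67 x 40 x 16 mm; origin under its centre
- detail_sander: bystander: electric sander 112 x 176 x 73 mm; origin under its centre

How it is judged (in metres and radians):
On the way, in this order (a step that is already met when the one before it is completed fails the run):
1. the wedge is drawn right out from under the lid, and the lid is shut (value of joint lid below 0.012 rad and x of wedge_tip in the frame of case below -0.09 m), for 0.1 s.
2. with the wedge laid on the bench and the lid shut, the pin is fully home through all the knuckles, its leg within 6 mm of the outer one (y of pin in the frame of case above -0.095 m and x of pin in the frame of case between -0.101 and -0.091 m and z of pin in the frame of case between 0.089 and 0.099 m and y of pin_tip in the frame of case above 0.08 m and x of pin_tip in the frame of case between -0.101 and -0.091 m and z of pin_tip in the frame of case between 0.089 and 0.099 m and value of joint lid below 0.012 rad and height (world z) of each of wedge, wedge_tip, wedge_butt below 0.03 m), for 0.2 s.
At the end, for the whole second after the job is handed in: The lid is shut (under 0.012 rad); the pin lies along the hinge axis within 5 mm and fully home, its leg within 6 mm of the outer knuckle and its tip through the last one; the wedge lies on the bench (all of it under 30 mm high); everything is at rest (all of step 2 and linear speed of each of wedge, pin, case below 0.02 m/s); the robot touches nothing.
It fails at once if the case is dragged or lifted more than 30 mm from where it stood (distance of case from where it was at the start of the episode above 0.03 m).
It fails at once if the wedge is dropped or thrown (falls free faster than 1 m/s) (linear speed of wedge above 1 m/s and contact force between the fingers and wedge below 0.1 N).
It fails at once if another thing on the bench is moved more than 30 mm (distance of any of tape_measure, grease_tin, jar_screws, padlock, detail_sander from where it was at the start of the episode above 0.03 m).
It also fails if it takes over 72 s, if anything falls off the work surface, if the arm or the gripper's body presses on something with over 40 N, if the wrist force passes 120 N, or if a joint passes its speed limit or range.

## Robot

A 6-joint arm with a two-finger parallel gripper is mounted at the origin on a cart in front of the work surface, level with it; the furniture and walls round the work are solid. World frame = base frame: x ahead of the robot, y to its left, z up, the work surface at z = 0. Lengths are in mm, angles in degrees, forces in N, time in s.
With the tool pointing down it reaches from about 350 to 850 mm from the base axis. Payload 8.1 kg.
Tool frame: the origin (TCP) lies midway between the tips of the shut fingers; the grasp point (between the pads) lies 19 mm behind it; z points along the fingers, y is the line along which they close (so a half turn about z gives the same grasp; the last joint's range is limited). The gripper opens to 85 mm and grips with 20 to 120 N. Pads are 22 mm wide; open, the fingers measure 114 mm over their backs; the gripper's body (76 mm by 85 mm) begins 54 mm behind the grasp point. The pads swing forward as they close: fully open they stand 13 mm farther back than shut.
Start: joints at [-73.763, 7.471, 85.268, -0, 87.261, -4.893], TCP at [216.318, -559.653, 231.292] pointing down, gripper open.
Joint ranges: [-169.43, 169.43], [-51.17, 129.36], [1.28, 143.12], [-76.62, 256.62], [0, 156.53], [-152.29, 152.29]. Speed limits (degrees/s): [136.94, 136.94, 159.86, 180, 180, 180].

## Interface

Orientations are given as [roll, pitch, yaw] about the fixed x, y, z axes, in that order (R = Rz(yaw) Ry(pitch) Rx(roll)).
In Python, from bench import r gives the robot as it stands. The module is installed in compiled form; this text tells all that it offers.
- The arm moves only by the tool jog_arm, never from a script. Its argument "rows" is a list of rows, each a list of 2 entries, a list of its own where there are three numbers: the shift along the tool's x, y, z in mm, then the turn, a rotation vector about the tool's x, y, z in rad. A call has 1 to 10 rows; each row is the pose to reach, as a shift and turn from the pose commanded when the call began, along the tool's axes at that moment; what a row does not reach only later rows make up. A row lasts 1/10 s, in which the tool goes at most 50 mm and 8.59 degrees, less where a joint would pass 70% of its speed; a pose out of reach is approached as far as the arm can. A call with a gripper value outside its range is refused whole. "grip" is the finger opening in mm, from 0 to 85.4, set as the call begins (left out, the last holds). The fingers move at their own pace and stop on an object; "force" is the grip in N (left out, the last holds). Time passes only in rows, so rows that repeat a pose let the fingers close. It gives the time, the measured TCP pose, the force, the opening and the grip force at its end, in the units of the state.
- r.sense(): the state, without advancing time (a new reading comes with each control period).
- r.snapshot(name): name is "scene" or "top" or "wrist"; returns (picture, depth): 420x560x3 uint8, blue, green, red; 420x560 float32, mm along the optical axis (not along the pixel's ray), 0 where there is no reading.
- r.camera_params(name): a dict with "fx", "fy", "cx", "cy" (pixels), "dist_coeffs" ([k1, k2, p1, p2, k3] as OpenCV has them; the pictures are not rectified), "pose" (4x4, takes a point from camera to world coordinates); the wrist camera has in their place "tool_from_camera" (4x4, takes a point from camera to tool coordinates, whose origin is the TCP and whose axes are the flange's). Camera axes: x right, y down, z forward; pixel columns grow to the right and rows downward; lengths in mm; the calibration is good to about 2 mm. A picture is of the moment at which its call begins: read the wrist's pose just before it. camera_params takes no time and is no camera call.
- r.hand_in(): hands the job in; it is judged then, once.
The state is a dict: "time": time; "joint_pos": joint angles; "qd": joint speeds; "joint_efforts": joint torques, N m; "tool_pos": TCP position; "tcp_rot": TCP orientation; "ft_force": force on the tool from outside, world axes, zero at the start; "wrist_torque": the same for the moment, N m; "finger_gap": finger opening in mm; "grip_force": force on a finger pad.
Only numpy, scipy, OpenCV 4.12 (cv2) and the standard library are available. Lean on these libraries where they do the work, as an engineer would, in place of code of your own. Each camera call takes 0.05 s, during which the arm holds its last target. There are 200 camera calls.

## Working session

There is one attempt and no reset: what is moved stays moved. The work goes in short steps, Python scripts to look and compute and a tool call to move; the robot and the scene stay as the last step left them, time stands still between calls to the robot, and variables do not carry over. Pictures are saved under pics/ and viewed, at most 10 in all, crops included, and the job is handed in when it is done.

Besides the shell and the picture viewer there is one more tool, called after "Request:" as name(argument=value, ...), one argument or row to a line, values as JSON. jog_arm: Moves the arm, as the interface text tells. Its arguments: {"type":"object","properties":{"rows":{"type":"array"},"grip":{"type":"number"},"force":{"type":"number"}},"required":["rows"]}

```bash
mkdir -p pics; cat > h.py <<'E'
import numpy as np,cv2
from bench import r
from scipy.spatial.transform import Rotation as R
def snap(n,f=None):
    s=r.sense(); p,d=r.snapshot(n); c=r.camera_params(n)
    if n=='wrist':
        T=np.eye(4);T[:3,:3]=R.from_euler('xyz',s['tcp_rot'],degrees=True).as_matrix();T[:3,3]=s['tool_pos'];P=T@np.array(c['tool_from_camera'])
    else: P=np.array(c['pose'])
    K=np.array([[c['fx'],0,c['cx']],[0,c['fy'],c['cy']],[0,0,1]])
    if f: cv2.imwrite('pics/'+f,p)
    np.savez(n+'.npz',p=p,d=d,P=P,K=K,D=np.array(c['dist_coeffs']))
    return p,d
def load(n): return np.load(n+'.npz')
def cloud(L):
    d=L['d'];v,u=np.mgrid[:420,:560]
    q=cv2.undistortPoints(np.stack([u.ravel(),v.ravel()],1).astype(np.float64)[:,None],L['K'],L['D'])[:,0]
    z=d.ravel().astype(float);X=np.c_[q*z[:,None],z,np.ones(len(z))]
    W=(X@L['P'].T)[:,:3];W[z==0]=np.nan
    return W.reshape(420,560,3)
def ray(L,u,v,z):
    q=cv2.undistortPoints(np.array([[[u,v]]],float),L['K'],L['D'])[0,0]
    d=L['P'][:3,:3]@[q[0],q[1],1];o=L['P'][:3,3];return o+d*(z-o[2])/d[2]
E
python3 - <<'E'
from h import *
s=r.sense();print(s)
a,_=snap('scene','a.png');b,_=snap('top','b.png')
E
```

```text
{'time': 0.0, 'joint_pos': array([-7.37627611e+01,  7.51619562e+00,  8.53314571e+01, -2.84792866e-04,
        8.72623172e+01, -4.89251275e+00]), 'qd': array([ 0.04183974,  0.01947179, -0.0296942 , -0.00528772,  0.01181371,
       -0.00974275]), 'joint_efforts': array([-1.27839194e-03, -5.69389379e+01, -5.00566328e+01, -3.57244135e-04,
        1.45165657e-02,  1.74152336e-05]), 'tool_pos': array([ 216.15248155, -559.09852703,  230.21223903]), 'tcp_rot': array([-1.79890406e+02, -9.09556450e-03,  2.11297568e+01]), 'ft_force': array([ 0.13907307,  0.00303336, -0.53929467]), 'wrist_torque': array([ 0.03409644,  0.0091302 , -0.04057322]), 'grip_force': 0.0, 'finger_gap': 85.22592090265101}
```

View pics/a.png

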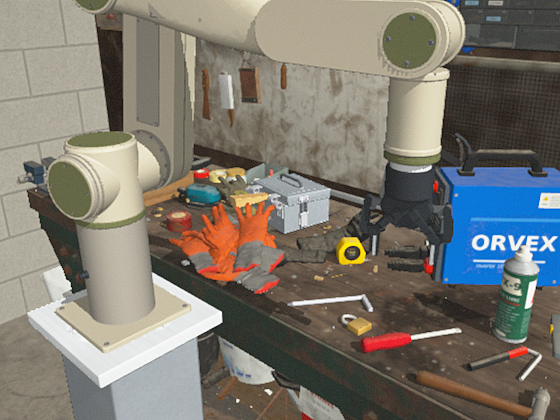

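View pics/b.png

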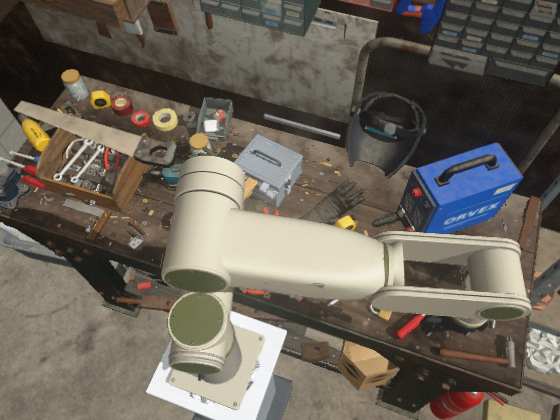

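The scene view shows the case at about px (290,200), with the pin's bar running from (290,302) to (365,296) and its leg ending near (370,310). In the top view the arm hides the front of the case.

```bash
python3 - <<'E'
from h import *
L=load('scene');W=cloud(L)
for p in [(290,302),(365,295),(371,309),(355,324)]: print(p,ray(L,*p,5).round(0))
for n,(u0,u1,v0,v1) in {'scene':(235,340,165,240),'top':(225,310,130,210)}.items():
    L=load(n);W=cloud(L)[v0:v1,u0:u1].reshape(-1,3);c=L['p'][v0:v1,u0:u1].reshape(-1,3).astype(int)
    m=(W[:,2]>98)&(W[:,2]<126)&(abs(c[:,0]-c[:,2])<40);q=W[m];
    # plane-like region
    print(n,len(q),np.percentile(q,[1,50,99],axis=0).round(0))
    print(cv2.minAreaRect(q[:,:2].astype(np.float32)))
    h=np.histogram(W[:,2],bins=range(0,180,10));print(h[0])
L=load('scene');p=L['p'];D=[]
a=cv2.resize(p[150:330,150:390],None,fx=3.3,fy=3.3,interpolation=2);cv2.imwrite('pics/c.png',a)
E
```

```text
(290, 302) [ 272. -251.    5.]
(365, 295) [ 411. -357.    5.]
(371, 309) [ 372. -402.    5.]
(355, 324) [ 301. -410.    5.]
scene 1465 [[514. -16.  99.]
 [602.  61. 114.]
 [719. 187. 122.]]
((628.836669921875, 106.17620849609375), (452.88507080078125, 264.64398193359375), 51.55310821533203)
[ 741  412  423  670  544  458  355  426  514  615  763 1218  150   63
    2    0    0]
top 2241 [[525. -16. 100.]
 [629.  73. 116.]
 [727. 179. 124.]]
((629.9705810546875, 86.71723937988281), (197.51519775390625, 196.3218231201172), 77.02067565917969)
[1498  178  212   93   72   62   57   51   81  130  351 1542  494   54
   18    0    0]
```

View pics/c.png

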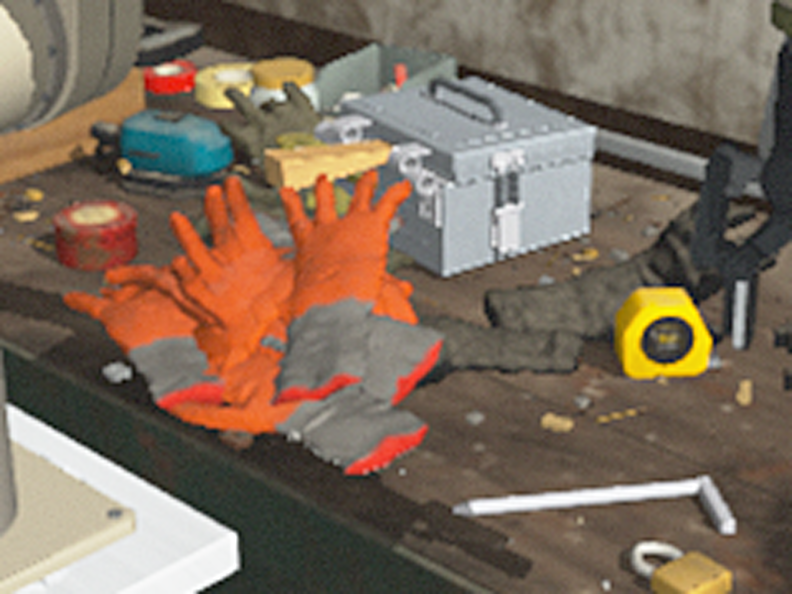

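The crop shows the wedge at about crop px (265–390, 145–185), running under the lid towards the robot. The pin lies at crop (455,510)–(705,480) with its leg at (730,528), and the tape measure is at (665,340).

```bash
cat >> h.py <<'E'
def delta(pos,rpy,n=1):
    s=r.sense();M=R.from_euler('xyz',s['tcp_rot'],degrees=True)
    t=R.from_euler('xyz',rpy,degrees=True)
    print('t',round(s['time'],2),'shift',M.inv().apply(np.array(pos)-s['tool_pos']).round(1),'rot',(M.inv()*t).as_rotvec().round(3),'F',s['ft_force'].round(1))
E
python3 - <<'E'
from h import *
print(r.camera_params('wrist')['tool_from_camera'],r.camera_params('wrist')['fx'])
delta([420,10,380],[180,0,-13])
L=load('scene');W=cloud(L);p=L['p'].astype(int)
b,g,rr=p[...,0],p[...,1],p[...,2]
v,u=np.mgrid[:420,:560]
m=(rr-b>50)&(u>228)&(u<272)&(v>188)&(v<210)&(W[...,2]>85)&(W[...,2]<130)
q=W[m];print(len(q),q.min(0),q.max(0),cv2.fitLine(q[:,:2].astype(np.float32),2,0,.01,.01).ravel())
E
```

```text
[[ 3.61753391e-04 -9.54790071e-01 -2.97280659e-01  7.67598938e+01]
 [ 9.99997567e-01  9.92268827e-04 -1.97004378e-03 -6.42917581e-01]
 [ 2.17596057e-03 -2.97279223e-01  9.54788107e-01 -1.42798767e+02]
 [ 0.00000000e+00  0.00000000e+00  0.00000000e+00  1.00000000e+00]] 329.49636513717337
t 0.1 shift [ 395.3 -457.7 -148.8] rot [-0.002  0.     0.596] F [ 0.2  0.5 -0.4]
493 [398.79918681 -26.02494681  85.01585582] [560.77431214 211.61214987 126.87663775] [  0.59090173   0.80674356 472.68784     93.58633   ]
```

Request:
jog_arm(
  rows=[
    [[465, -473, -149], [0, 0, 0.596]],
    [[465, -473, -149], [0, 0, 0.596]],
    [[465, -473, -149], [0, 0, 0.596]],
    [[465, -473, -149], [0, 0, 0.596]],
    [[465, -473, -149], [0, 0, 0.596]],
    [[465, -473, -149], [0, 0, 0.596]],
    [[465, -473, -149], [0, 0, 0.596]],
    [[465, -473, -149], [0, 0, 0.596]],
    [[465, -473, -149], [0, 0, 0.596]],
    [[465, -473, -149], [0, 0, 0.596]],
  ],
)

```text
time: 1.1
tool_pos: [409.6, -111.1, 340.9]
tcp_rot: [180.0, -0.0, -13.0]
ft_force: [0.8, -1.0, 0.0]
finger_gap: 85.5
grip_force: 0.0
```

Request:
jog_arm(
  rows=[
    [[137, -139, -44], [0, 0, 0.0]],
    [[137, -139, -44], [0, 0, 0]],
    [[137, -139, -44], [0, 0, 0]],
    [[137, -139, -44], [0, 0, 0]],
    [[137, -139, -44], [0, 0, 0]],
  ],
)

```text
time: 1.6
tool_pos: [577.6, -5.1, 381.6]
tcp_rot: [-180.0, 0.2, -12.8]
ft_force: [-0.5, -0.2, -0.8]
finger_gap: 85.4
grip_force: 0.0
```

```bash
python3 - <<'E'
from h import *
delta([480,50,380],[180,0,-13])
print(r.sense()['tool_pos'],r.sense()['tcp_rot'],r.sense()['qd'])
snap('wrist','w.png')
W=cloud(load('wrist'));p=load('wrist')['p'].astype(int)
E
```

```text
t 1.6 shift [-107.4  -32.2    2. ] rot [-0.001  0.004  0.004] F [-0.5 -0.2 -0.8]
[577.57129554  -5.14642972 381.55382677] [-179.95714454    0.24339511  -12.79459152] [-3.03516657 -5.57400938  5.61080696 -1.68195673  1.22228088 -2.96481685]
```

View pics/w.png

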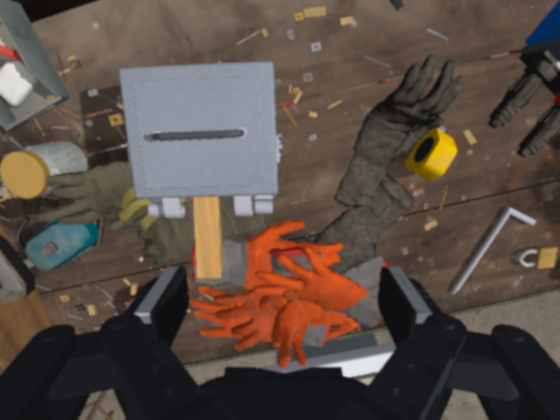

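The wrist view shows the lid at px (122–278, 62–198), with the wedge in front of it from (206,196) to (208,278). The knuckles are at (160,208), (173,207), (243,205) and (264,205). The pin runs from the bend at (508,210) to the tip at (455,290), and its leg ends at (533,221).

```bash
cat > m.py <<'E'
from h import *
L=load('wrist');W=cloud(L);p=L['p'].astype(int);b,g,rr=p[...,0],p[...,1],p[...,2]
v,u=np.mgrid[:420,:560]
m=(rr-b>60)&(u>190)&(u<225)&(v>190)&(v<285)&(W[...,2]>80)&(W[...,2]<130)
q=W[m];rect=cv2.minAreaRect(q[:,:2].astype(np.float32));print('wedge',len(q),rect,np.percentile(q[:,2],[2,98]))
print(cv2.boxPoints(rect).round(1).tolist())
# lid side edges / case
m=(abs(b-rr)<50)&(u>115)&(u<285)&(v>55)&(v<202)&(W[...,2]>100)&(W[...,2]<127)
q=W[m];print('lid',len(q),cv2.minAreaRect(q[:,:2].astype(np.float32)))
n=np.linalg.lstsq(np.c_[q[:,:2],np.ones(len(q))],q[:,2],rcond=None)[0];print('plane',n)
# knuckles
for nm,a,c in [('L',143,190),('R',230,280)]:
    m=(u>a)&(u<c)&(v>196)&(v<220)&(W[...,2]>88)&(W[...,2]<125)&(abs(b-rr)<40)
    q=W[m];r2=cv2.minAreaRect(q[:,:2].astype(np.float32));print(nm,len(q),r2,q[:,2].max(), q.mean(0))
# pin
m=(u>445)&(u<545)&(v>195)&(v<300)&(p.min(2)>130);ys,xs=np.nonzero(m)
P=np.array([ray(L,x,y,10) for x,y in zip(xs,ys)]);print('pin',len(P))
np.save('pin.npy',P)
k=P[:,:2]
d=cv2.fitLine(k.astype(np.float32),cv2.DIST_HUBER,0,.01,.01).ravel();print('bar',d,cv2.minAreaRect(k.astype(np.float32)))
for s in [(508,208),(455,290),(534,221)]: print(s,ray(L,*s,8).round(1))
E
python3 - <<'E'
from h import *
print(r.sense()['tool_pos'],r.sense()['qd'].max());snap('wrist')
E
python3 m.py; python3 -c "
from h import *
L=load('wrist');p=L['p'];cv2.imwrite('pics/w2.png',np.hstack([cv2.resize(p[185:285,140:285],None,fx=3,fy=3,interpolation=2),cv2.resize(p[200:300,440:550],None,fx=3,fy=3,interpolation=2)]))"
```

```text
[575.76706551  -6.67508292 381.98611049] 3.5439289751733707
wedge 2126 ((503.960693359375, 120.6958236694336), (35.00058364868164, 116.317626953125), 77.03446197509766) [ 98.36382727 114.10608592]
[[443.3999938964844, 116.69999694824219], [556.7000122070312, 90.5999984741211], [564.5999755859375, 124.69999694824219], [451.20001220703125, 150.8000030517578]]
lid 19349 ((635.6376342773438, 88.01980590820312), (194.33116149902344, 175.27357482910156), 78.40995788574219)
plane [-5.01383299e-02  1.47993305e-02  1.46234278e+02]
L 619 ((559.9398193359375, 166.8113555908203), (53.24132537841797, 29.582677841186523), 79.25371551513672) 116.72336601397194 [557.72384876 160.74015119 108.32927991]
R 566 ((534.8799438476562, 48.006675720214844), (48.362022399902344, 25.180219650268555), 74.82310485839844) 115.91609818142649 [534.92371699  49.0990183  108.10740766]
pin 566
bar [   0.73556596   -0.67745316  332.7535     -306.52765   ] ((308.253173828125, -345.83087158203125), (106.87329864501953, 176.85968017578125), 53.091548919677734)
(508, 208) [ 406.2 -356.6    8. ]
(455, 290) [ 267.9 -256.7    8. ]
(534, 221) [ 371.5 -403.     8. ]
```

View pics/w2.png

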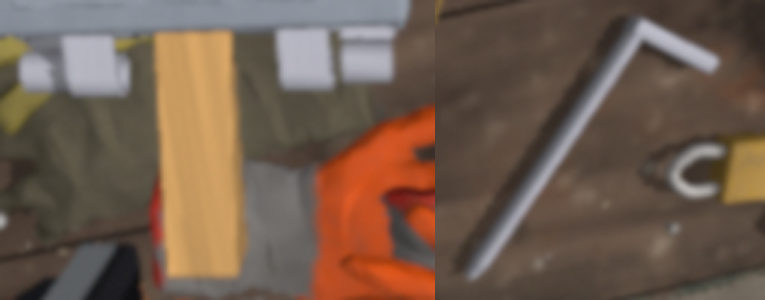

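The wedge axis has a yaw of −13°. Its grip point is about (467,129), and 116 mm is exposed, which fits the 118 mm expected. I move above it next.

Request:
jog_arm(
  rows=[
    [[-137, -108, 150], [0, 0, 0]],
    [[-137, -108, 150], [0, 0, 0]],
    [[-137, -108, 150], [0, 0, 0]],
    [[-137, -108, 150], [0, 0, 0]],
    [[-137, -108, 200], [0, 0, 0]],
    [[-137, -108, 240], [0, 0, 0]],
    [[-137, -108, 240], [0, 0, 0]],
    [[-137, -108, 240], [0, 0, 0]],
    [[-137, -108, 240], [0, 0, 0]],
  ],
)

```text
time: 2.6
tool_pos: [466.6, 127.0, 147.3]
tcp_rot: [-179.9, -0.2, -13.1]
ft_force: [0.5, -0.0, 0.7]
finger_gap: 85.5
grip_force: 0.0
```

```bash
python3 - <<'E'
from h import *
delta([467,129,82],[180,0,-13]);s=r.sense();print(s['tool_pos'],s['tcp_rot'])
snap('wrist');L=load('wrist');W=cloud(L);p=L['p'].astype(int);b,g,rr=p[...,0],p[...,1],p[...,2]
m=(rr-b>60)&(g-b>25)&(rr-g<90)&(W[...,2]>92)&(W[...,2]<125)&(W[...,0]>430)&(W[...,0]<570)&(abs(W[...,1]-115)<40)
q=W[m];rect=cv2.minAreaRect(q[:,:2].astype(np.float32));print(len(q),rect,cv2.boxPoints(rect).round(1).tolist())
E
```

```text
t 2.6 shift [-0.2 -1.9 65.3] rot [-0.001 -0.003 -0.001] F [ 0.5 -0.   0.7]
[466.58589998 127.02911464 147.27079356] [-1.79940831e+02 -1.79455789e-01 -1.30763709e+01]
12287 ((505.8635559082031, 120.2203140258789), (33.66387939453125, 119.33052062988281), 77.36141967773438) [[444.0, 116.9000015258789], [560.4000244140625, 90.69999694824219], [567.7999877929688, 123.5999984741211], [451.29998779296875, 149.6999969482422]]
```

Request:
jog_arm(
  rows=[
    [[0, -2, 40], [0, 0, 0]],
    [[0, -2, 65], [0, 0, 0]],
    [[0, -2, 65], [0, 0, 0]],
    [[0, -2, 65], [0, 0, 0]],
  ],
)

```text
time: 3.05
tool_pos: [467.0, 129.4, 81.8]
tcp_rot: [-180.0, -0.1, -13.0]
ft_force: [0.4, -0.8, -0.4]
finger_gap: 85.6
grip_force: 0.0
```

Request:
jog_arm(
  rows=[
    [[0, 0, 0], [0, 0, 0]],
    [[0, 0, 0], [0, 0, 0]],
    [[0, 0, 0], [0, 0, 0]],
    [[0, 0, 0], [0, 0, 0]],
    [[0, 0, 0], [0, 0, 0]],
    [[0, 0, 0], [0, 0, 0]],
    [[0, 0, 0], [0, 0, 0]],
  ],
  grip=25,
  force=90,
)

```text
time: 3.75
tool_pos: [466.0, 129.5, 80.4]
tcp_rot: [-180.0, -0.1, -13.0]
ft_force: [-2.9, -1.7, 5.7]
finger_gap: 32.9
grip_force: 88.7
```

Request:
jog_arm(
  rows=[
    [[-0.1, -8.6, 0], [0, 0, 0.0875]],
    [[0.5, -17.2, 0], [0, 0, 0.175]],
    [[-1.3, -5.8, 0], [0, 0, 0.0583]],
    [[-1.8, 5.8, 0], [0, 0, -0.0583]],
    [[-1.0, 17.5, 0], [0, 0, -0.175]],
    [[-2.8, 5.9, 0], [0, 0, -0.0583]],
    [[-3.3, -5.9, 0], [0, 0, 0.0583]],
    [[-2.4, -17.8, 0], [0, 0, 0.175]],
    [[-4.1, -9.0, 0], [0, 0, 0.0875]],
    [[-5, 0, 0], [0, 0, 0]],
  ],
  force=110,
)

```text
time: 4.75
tool_pos: [460.9, 131.4, 80.3]
tcp_rot: [-179.9, -0.0, -12.8]
ft_force: [-1.4, 3.0, 5.1]
finger_gap: 32.3
grip_force: 109.7
```

```bash
cat > w.py <<'E'
from h import *
s=r.sense();print(s['time'],s['tool_pos'],s['tcp_rot'],s['ft_force'],s['wrist_torque'],s['finger_gap'])
snap('wrist');L=load('wrist');W=cloud(L);p=L['p'].astype(int);b,g,rr=p[...,0],p[...,1],p[...,2]
m=(rr-b>60)&(g-b>25)&(rr-g<90)&(W[...,2]>88)&(W[...,2]<125)&(W[...,0]>425)&(W[...,0]<570)&(abs(W[...,1]-115)<50)
q=W[m];rect=cv2.minAreaRect(q[:,:2].astype(np.float32));print(len(q),rect,cv2.boxPoints(rect).round(1).tolist())
m=(abs(b-rr)<50)&(W[...,0]>570)&(W[...,0]<700)&(W[...,2]>100)&(W[...,2]<127)
q=W[m];print('lid z by x',len(q),np.linalg.lstsq(np.c_[q[:,:2],np.ones(len(q))],q[:,2],rcond=None)[0])
E
python3 w.py
```

```text
4.75 [460.91784899 131.43787454  80.29427366] [-1.79940038e+02 -3.31244006e-02 -1.27986485e+01] [-1.41146057  3.02699628  5.13858245] [ 0.34391208 -0.18787033 -0.22768606] 32.2506752854558
29035 ((498.8594970703125, 98.49603271484375), (88.03141784667969, 125.91484069824219), 79.44047546386719) [[428.8999938964844, 66.80000305175781], [552.7000122070312, 43.70000076293945], [568.7999877929688, 130.1999969482422], [445.0, 153.3000030517578]]
lid z by x 4087 [ 1.85939931e+00 -4.34111026e-01 -8.85809125e+02]
```

Request:
jog_arm(
  rows=[
    [[-0.3, 9.1, 0], [0, 0, -0.0875]],
    [[0.2, 18.2, 0], [0, 0, -0.175]],
    [[-1.9, 6.1, 0], [0, 0, -0.0583]],
    [[-2.6, -6.2, 0], [0, 0, 0.0583]],
    [[-1.9, -18.5, 0], [0, 0, 0.175]],
    [[-4.0, -6.2, 0], [0, 0, 0.0583]],
    [[-4.7, 6.3, 0], [0, 0, -0.0583]],
    [[-3.9, 18.9, 0], [0, 0, -0.175]],
    [[-5.9, 9.6, 0], [0, 0, -0.0875]],
    [[-7, 0, 0], [0, 0, 0]],
  ],
)

```text
time: 5.8
tool_pos: [454.2, 132.0, 80.2]
tcp_rot: [-180.0, -0.1, -13.2]
ft_force: [0.8, -3.9, 2.3]
finger_gap: 32.5
grip_force: 109.8
```

```bash
python3 w.py; python3 - <<'E'
from h import *
cv2.imwrite('pics/d.png',load('wrist')['p'])
E
```

```text
5.8 [454.18710568 132.01627658  80.19166557] [-1.79995726e+02 -5.86045101e-02 -1.32158031e+01] [ 0.76645577 -3.87716341  2.26061291] [-0.48888236 -0.28201249  0.06067928] 32.51159477125863
31087 ((493.0220947265625, 96.57891845703125), (86.49246215820312, 131.59597778320312), 76.91803741455078) [[419.1000061035156, 69.30000305175781], [547.2999877929688, 39.599998474121094], [566.9000244140625, 123.80000305175781], [438.70001220703125, 153.60000610351562]]
lid z by x 798 [-2.44915539e+00  6.07873582e-01  1.41206730e+03]
```

View pics/d.png

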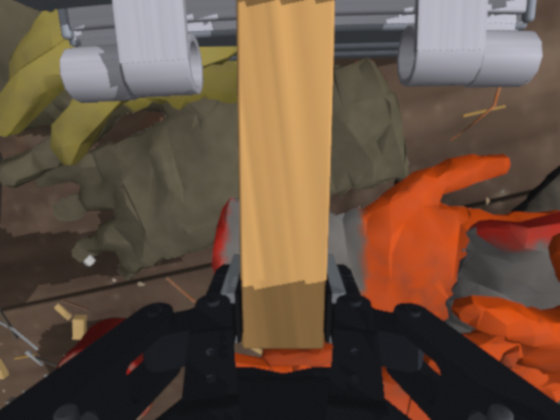

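The picture shows the wedge in the fingers, held at px (240–330, 280), and knuckles on both sides at (130,70) and (470,60).

Request:
jog_arm(
  rows=[
    [[-0.5, -9.7, 0], [0, 0, 0.0875]],
    [[-0.1, -19.5, 0], [0, 0, 0.175]],
    [[-2.5, -6.6, 0], [0, 0, 0.0583]],
    [[-3.4, 6.6, 0], [0, 0, -0.0583]],
    [[-2.7, 19.9, 0], [0, 0, -0.175]],
    [[-5.2, 6.7, 0], [0, 0, -0.0583]],
    [[-6.1, -6.8, 0], [0, 0, 0.0583]],
    [[-5.4, -20.4, 0], [0, 0, 0.175]],
    [[-7.7, -10.3, 0], [0, 0, 0.0875]],
    [[-9, 0, 0], [0, 0, 0]],
  ],
)

```text
time: 6.85
tool_pos: [445.7, 134.6, 80.0]
tcp_rot: [-180.0, -0.1, -12.7]
ft_force: [5.2, 0.4, 0.7]
finger_gap: 32.4
grip_force: 110.0
```

Request:
jog_arm(
  rows=[
    [[-0.5, 10.5, 0], [0, 0, -0.0875]],
    [[-0.1, 21.1, 0], [0, 0, -0.175]],
    [[-2.8, 7.1, 0], [0, 0, -0.0583]],
    [[-3.8, -7.2, 0], [0, 0, 0.0583]],
    [[-3.1, -21.6, 0], [0, 0, 0.175]],
    [[-5.8, -7.3, 0], [0, 0, 0.0583]],
    [[-6.8, 7.3, 0], [0, 0, -0.0583]],
    [[-6.1, 22.1, 0], [0, 0, -0.175]],
    [[-8.5, 11.2, 0], [0, 0, -0.0875]],
    [[-10, 0, 0], [0, 0, 0]],
  ],
)

```text
time: 7.85
tool_pos: [436.0, 136.1, 79.9]
tcp_rot: [-180.0, -0.1, -13.1]
ft_force: [5.6, -2.4, -1.9]
finger_gap: 32.9
grip_force: 110.0
```

```bash
cat > k.py <<'E'
from h import *
s=r.sense();print(s['time'],s['tool_pos'],s['tcp_rot'],s['ft_force'],s['finger_gap'])
# scene lid plane
snap('scene');L=load('scene');W=cloud(L);p=L['p'].astype(int);b,rr=p[...,0],p[...,2]
m=(abs(b-rr)<40)&(W[...,0]>575)&(W[...,0]<700)&(W[...,1]>0)&(W[...,1]<170)&(W[...,2]>105)&(W[...,2]<126)
q=W[m];print(len(q),np.linalg.lstsq(np.c_[q[:,:2],np.ones(len(q))],q[:,2],rcond=None)[0],np.median(q,0))
E
python3 k.py
```

```text
7.85 [435.95553504 136.07511172  79.88051946] [-1.79983839e+02 -8.96041879e-02 -1.31352137e+01] [ 5.60201231 -2.43772677 -1.90355216] 32.925070792048395
697 [-1.40084131e-02  1.37759677e-02  1.21419863e+02] [625.70495491  71.26598261 113.68197875]
```

Only about 1 mm of overlap is left and the forces are small. I do one more light swing with a draw, then check that the laying-down spot to the right of the case is clear.

Request:
jog_arm(
  rows=[
    [[-0.6, -11.5, 0], [0, 0, 0.0875]],
    [[-2, -6, 0], [0, 0, 0.045]],
    [[-4, 0, 0], [0, 0, 0]],
    [[-8, 0, 0], [0, 0, 0]],
    [[-15, 0, 0], [0, 0, 0]],
    [[-25, 0, 0], [0, 0, 0]],
    [[-37, 0, 0], [0, 0, 0]],
    [[-47, 0, 0], [0, 0, 0]],
    [[-52, 0, -20], [0, 0, 0]],
    [[-52, 0, -60], [0, 0, 0]],
  ],
)

```text
time: 8.9
tool_pos: [380.6, 148.0, 136.8]
tcp_rot: [179.8, 0.4, -13.0]
ft_force: [1.4, -0.3, 0.3]
finger_gap: 32.8
grip_force: 110.2
```

```bash
python3 k.py; python3 - <<'E'
from h import *
snap('top')
C=np.array([635,88]);X=np.array([.976,-.216]);Y=np.array([.216,.976])
for n in ['scene','top']:
    W=cloud(load(n)).reshape(-1,3);a=(W[:,:2]-C)@X;b=(W[:,:2]-C)@Y
    print(n)
    for x0 in range(-100,140,20):
        print(x0,[ (int(np.nanpercentile(W[k,2],95)) if k.sum()>2 else None) for y0 in range(-260,-80,20) for k in [(a>x0)&(a<x0+20)&(b>y0)&(b<y0+20)&(W[:,2]<200)]])
E
```

```text
8.9 [380.61520566 147.99486099 136.76541176] [179.81756392   0.3890355  -12.97133556] [ 1.36363542 -0.29703419  0.25470735] 32.80907793653705
724 [7.48351842e-03 8.35094820e-03 1.06409347e+02] [628.07728251  73.64332866 111.7241277 ]
scene
-100 [23, 30, 34, 33, 0, 2, 2, 1, 94]
-80 [23, 31, 35, 31, -495, None, 2, 2, 107]
-60 [31, 34, 35, None, None, None, 1, 2, 107]
-40 [38, 40, 40, None, None, None, 2, 85, 109]
-20 [44, 46, 43, None, None, 8, 2, 90, 109]
0 [54, 51, 42, None, None, 2, 3, 3, 108]
20 [80, 66, None, None, None, 4, 2, 4, 106]
40 [92, None, None, None, None, None, 4, 5, 108]
60 [99, None, None, None, None, 8, 5, 5, 108]
80 [32, None, None, None, None, None, 3, 2, 105]
100 [2, None, None, None, None, None, 2, 2, 2]
120 [2, 1, None, None, None, None, 6, 8, 2]
top
-100 [27, 34, 37, 36, 5, 8, 7, 7, 105]
-80 [30, 38, 39, 36, 7, 6, 5, 6, 111]
-60 [33, 36, 39, 4, 6, 10, 7, 7, 114]
-40 [41, 44, 43, 6, 8, 7, 5, 95, 114]
-20 [49, 47, 43, 4, 7, 11, 7, 94, 114]
0 [57, 52, 41, 6, 6, 7, 6, 8, 117]
20 [74, 63, 6, 5, 7, 8, 7, 7, 114]
40 [98, None, 7, 8, 9, 6, 9, 7, 113]
60 [102, None, 6, 5, 7, 7, 9, 7, 113]
80 [None, 5, 7, 7, 6, 8, 5, 6, 112]
100 [None, 3, 5, 8, 4, 11, 4, 10, 4]
120 [None, 3, 6, 5, 8, 9, 6, 6, 7]
```

The lid is shut and the wedge is out. The strip to the right of the case is clear, so I carry the wedge over and lay it there.

Request:
jog_arm(
  rows=[
    [[0, 0, -50], [0, 0, 0]],
    [[0, 0, -100], [0, 0, 0]],
    [[40, 22, -110], [0, 0, 0]],
    [[82, 45, -110], [0, 0, 0]],
    [[124, 68, -110], [0, 0, 0]],
    [[166, 91, -110], [0, 0, 0]],
    [[208, 114, -110], [0, 0, 0]],
    [[250, 137, -110], [0, 0, 0]],
    [[293, 161, -110], [0, 0, 0]],
    [[293, 161, -100], [0, 0, 0]],
  ],
)

```text
time: 10.0
tool_pos: [636.5, -78.7, 237.4]
tcp_rot: [179.9, 0.0, -13.2]
ft_force: [-0.6, 0.4, -2.2]
finger_gap: 32.3
grip_force: 110.2
```

Request:
jog_arm(
  rows=[
    [[0, 0, 40], [0, 0, 0]],
    [[0, 0, 80], [0, 0, 0]],
    [[0, 0, 120], [0, 0, 0]],
    [[0, 0, 160], [0, 0, 0]],
    [[0, 0, 190], [0, 0, 0]],
    [[0, 0, 205], [0, 0, 0]],
    [[0, 0, 210], [0, 0, 0]],
    [[0, 0, 210], [0, 0, 0]],
  ],
)

```text
time: 10.8
tool_pos: [634.0, -74.4, 30.0]
tcp_rot: [-180.0, -0.0, -13.0]
ft_force: [-0.2, 0.0, 0.8]
finger_gap: 32.3
grip_force: 110.2
```

```bash
python3 - <<'E'
from h import *
delta([630,-75,4],[180,0,-13]);s=r.sense();print(s['tool_pos'],s['finger_gap'])
snap('wrist','e.png')
E
```

```text
t 10.8 shift [-3.7  1.5 26. ] rot [-0. -0. -0.] F [-0.2  0.   0.8]
[633.97442686 -74.35786983  30.00058688] 32.346608751649775
```

View pics/e.png

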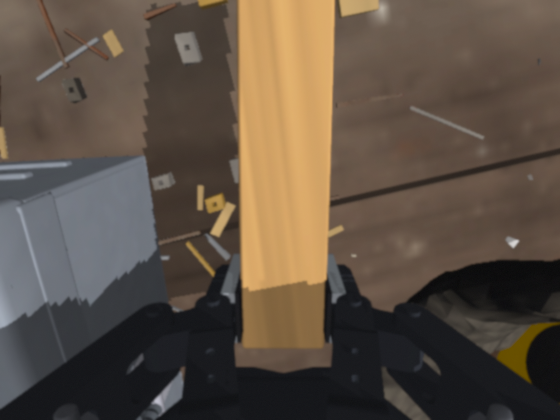

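The space under the wedge, around px (240–330, 0–350), is clear. The case is to the left at px 165 and the tape measure far to the right.

Request:
jog_arm(
  rows=[
    [[0, 0, 12], [0, 0, 0]],
    [[0, 0, 22], [0, 0, 0]],
    [[0, 0, 28], [0, 0, 0]],
    [[0, 0, 30], [0, 0, 0]],
    [[0, 0, 30], [0, 0, 0]],
  ],
)

```text
time: 11.35
tool_pos: [633.5, -75.1, -0.3]
tcp_rot: [180.0, 0.0, -13.0]
ft_force: [-3.6, -3.6, 2.7]
finger_gap: 32.5
grip_force: 113.2
```

Request:
jog_arm(
  rows=[
    [[0, 0, 2], [0, 0, 0]],
    [[0, 0, 4], [0, 0, 0]],
    [[0, 0, 4], [0, 0, 0]],
  ],
)

```text
time: 11.65
tool_pos: [633.6, -75.1, -0.6]
tcp_rot: [180.0, 0.1, -13.0]
ft_force: [-21.1, -1.8, 34.7]
finger_gap: 32.3
grip_force: 131.0
```

Request:
jog_arm(
  rows=[
    [[0, 0, -4], [0, 0, 0]],
    [[0, 0, -4], [0, 0, 0]],
    [[0, 0, -4], [0, 0, 0]],
    [[0, 0, -4], [0, 0, 0]],
  ],
  grip=46,
)

```text
time: 12.05
tool_pos: [634.4, -76.5, 0.4]
tcp_rot: [179.9, -0.1, -13.1]
ft_force: [-3.0, -10.6, 4.4]
finger_gap: 45.9
grip_force: 0.0
```

Request:
jog_arm(
  rows=[
    [[0, 0, 0], [0, 0, 0]],
    [[0, 0, -20], [0, 0, 0]],
    [[0, 0, -60], [0, 0, 0]],
    [[0, 0, -110], [0, 0, 0]],
    [[0, 0, -160], [0, 0, 0]],
    [[0, 0, -210], [0, 0, 0]],
    [[-50, 0, -260], [0, 0, 0]],
    [[-100, 0, -310], [0, 0, 0]],
    [[-100, 0, -310], [0, 0, 0]],
  ],
)

```text
time: 12.95
tool_pos: [535.4, -51.4, 311.9]
tcp_rot: [-180.0, -0.1, -13.0]
ft_force: [1.1, -0.0, 1.3]
finger_gap: 45.9
grip_force: 0.0
```

```bash
python3 - <<'E'
from h import *
s=r.sense();print(s['time'],s['tool_pos'],s['qd'].max())
snap('wrist');snap('wrist','f.png')
E
python3 k.py
```

```text
12.95 [535.44086299 -51.41366817 311.85163481] 30.003994750566893
13.05 [536.4679789  -51.34777153 316.31970456] [-179.94471539   -0.54087167  -12.96263885] [1.73534087 1.35364467 1.33393899] 45.73847244826681
726 [7.23661529e-03 8.01775547e-03 1.06651917e+02] [626.88395324  72.00671547 111.63753129]
```

View pics/f.png

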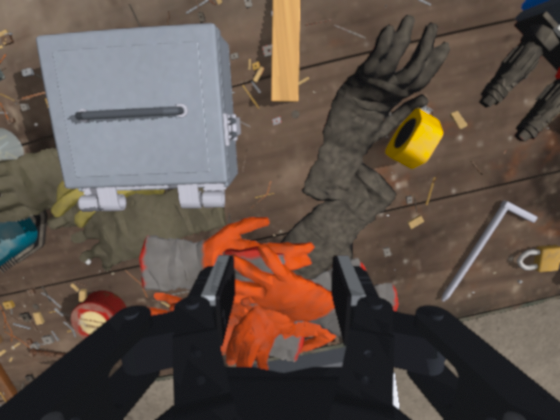

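The wedge lies flat at px (285,50), the lid is shut, and the pin has not moved: bend (507,205), tip (445,298). I take a closer look at the hinge.

Request:
jog_arm(
  rows=[
    [[-20, -40, 20], [0, 0, 0]],
    [[-40, -80, 45], [0, 0, 0]],
    [[-60, -120, 75], [0, 0, 0]],
    [[-76, -157, 100], [0, 0, 0]],
    [[-76, -157, 100], [0, 0, 0]],
    [[-76, -157, 100], [0, 0, 0]],
    [[-76, -157, 100], [0, 0, 0]],
  ],
)

```text
time: 13.8
tool_pos: [498.3, 117.4, 209.7]
tcp_rot: [180.0, -0.0, -13.0]
ft_force: [-0.0, -0.4, -0.0]
finger_gap: 46.1
grip_force: 0.0
```

```bash
cat > hg.py <<'E'
from h import *
s=r.sense();print(s['time'],s['tool_pos'],abs(s['qd']).max())
snap('wrist','g.png');L=load('wrist');W=cloud(L);p=L['p'].astype(int)
np.save('hinge_W.npy',W)
C=np.array([541,109]);X=np.array([.976,-.216]);Y=np.array([.216,.976])
a=(W[...,:2]-C)@X;b=(W[...,:2]-C)@Y;z=W[...,2]
m=(abs(b)<100)&(a>-14)&(a<6)&(z>90)&(z<112)
q=W[m];bb=b[m]
print(len(q),'z pct',np.percentile(q[:,2],[5,50,95]))
print('hist b',np.histogram(bb,bins=range(-100,105,5))[0])
# fit cylinder axis: ridge z as function; for slices of b fit circle r=10
from scipy.optimize import least_squares
def f(t,q):
    x0,k,zc,kz=t;bl=(q[:,:2]-C)@Y;al=(q[:,:2]-C)@X
    return np.hypot(al-x0-k*bl,q[:,2]-zc-kz*bl)-10
for it in range(1):
    o=least_squares(f,[0,0,94,0],args=(q,),loss='soft_l1',f_scale=1);print('axis',o.x,np.median(abs(o.fun)))
x0,k,zc,kz=o.x
in_=abs(f(o.x,q))<2;bi=bb[in_];print('b range',np.percentile(bi,[0.5,1,2,98,99,99.5]))
for B in (np.percentile(bi,1),np.percentile(bi,99)): print('end',C+X*(x0+k*B)+Y*B,zc+kz*B)
d=Y+k*X;print('yaw y-axis',np.degrees(np.arctan2(d[1],d[0]))-90)
E
python3 hg.py
```

```text
13.8 [498.31221481 117.42144598 209.65754479] 1.0276737061211363
2055 z pct [ 97.8395034  103.23335128 104.9429355 ]
hist b [  0   0   9  99  96  98  99  36 103 106 101 101  64   0   0   0   0   0
   0   0   0   0   0   0   0   0  47 123 121 123 124  43 135 124 129 132
  42   0   0   0]
axis [ 1.90442901e+00 -2.64931578e-02  9.41599302e+01  2.03616797e-03] 0.43118091986196205
b range [-84.97555548 -84.60489705 -83.50080568  80.06378941  81.00706685
  81.46978036]
end [526.77172102  25.53011042] 93.98766038153161
end [558.26162334 188.11510531] 94.32487415864254
yaw y-axis -10.961480668245883
```

View pics/g.png

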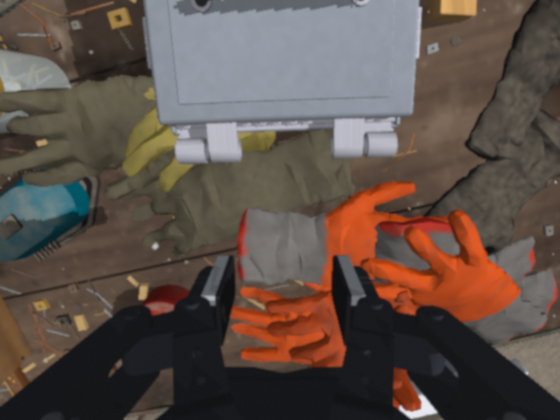

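The hinge fit gives an axis height of 94.1 mm, as expected. The right mouth is at about (526.6,25), the left end at about (558.5,189), and the case yaw is −11°. Next is the pin.

Request:
jog_arm(
  rows=[
    [[0, 40, -4], [0, 0, -0.1]],
    [[0, 80, -8], [0, 0, -0.2]],
    [[0, 120, -12], [0, 0, -0.3]],
    [[0, 160, -16], [0, 0, -0.4]],
    [[0, 200, -20], [0, 0, -0.5]],
    [[0, 240, -20], [0, 0, -0.6]],
    [[0, 280, -20], [0, 0, -0.7]],
    [[0, 320, -20], [0, 0, -0.8]],
    [[0, 360, -20], [0, 0, -0.9]],
    [[0, 400, -20], [0, 0, -1.0]],
  ],
)

```text
time: 14.85
tool_pos: [406.8, -275.1, 231.0]
tcp_rot: [179.9, -0.0, 44.4]
ft_force: [0.1, -0.6, 0.1]
finger_gap: 45.9
grip_force: 0.0
```

```bash
python3 - <<'E'
from h import *
delta([382,-389,170],[180,0,53]);print(r.sense()['tool_pos'],r.sense()['tcp_rot'])
E
```

```text
t 14.85 shift [-97.4  63.9  61.1] rot [ 0.003  0.    -0.151] F [ 0.1 -0.6  0.1]
[ 406.7996372  -275.09479477  230.9849547 ] [ 1.79851737e+02 -8.62260894e-03  4.43714333e+01]
```

Request:
jog_arm(
  rows=[
    [[-33, 21, 20], [0, 0, -0.05]],
    [[-65, 42, 40], [0, 0, -0.1]],
    [[-97, 64, 61], [0, 0, -0.15]],
    [[-97, 64, 61], [0, 0, -0.15]],
    [[-97, 64, 61], [0, 0, -0.15]],
    [[-97, 64, 61], [0, 0, -0.15]],
  ],
)

```text
time: 15.45
tool_pos: [383.0, -385.9, 169.9]
tcp_rot: [179.9, 0.0, 52.8]
ft_force: [0.1, -0.5, 0.2]
finger_gap: 45.9
grip_force: 0.0
```

```bash
cat > pn.py <<'E'
from h import *
s=r.sense();print(s['time'],s['tool_pos'],s['tcp_rot'],abs(s['qd']).max())
snap('wrist');L=load('wrist');p=L['p'].astype(int);W=cloud(L)
m=((p.min(2)>110)&(p.max(2)-p.min(2)<40)&(W[...,2]<25)&(W[...,2]>-10)).astype(np.uint8)
m=cv2.morphologyEx(m,cv2.MORPH_OPEN,np.ones((3,3),np.uint8))
n,lab,st,ce=cv2.connectedComponentsWithStats(m)
print(st[1:][st[1:,4]>150])
k=1+np.argmax(st[1:,4]);ys,xs=np.nonzero(lab==k)
P=np.array([ray(L,x,y,8)[:2] for x,y in zip(xs,ys)])
print('z med',np.median(W[lab==k][:,2]))
o=np.array([408.,-357]);ub=np.array([-.795,.606])
for i in range(6):
    vb=np.array([-ub[1],ub[0]]);a=(P-o)@ub;c=(P-o)@vb   # vb = leg dir
    B=P[(a>15)&(abs(c)<9)];f=cv2.fitLine(B.astype(np.float32),2,0,.01,.01).ravel()
    d=f[:2]*np.sign(f[:2]@ub);ub=d.astype(float);vb=np.array([-ub[1],ub[0]])
    G=P[(abs((P-o)@ub)<9)&((P-o)@vb>12)]
    fb=f[2:].astype(float);lg=G.mean(0)   # leg: perpendicular through mean
    o=fb+ub*((lg-fb)@ub)
a=(P-o)@ub;c=(P-o)@vb
print('bend',o,'bar yaw',np.degrees(np.arctan2(ub[1],ub[0])),'tip along',np.percentile(a,99.7),'leg end',np.percentile(c,99.7),'n',len(B),len(G))
fl=cv2.fitLine(G.astype(np.float32),2,0,.01,.01).ravel();print('leg yaw',np.degrees(np.arctan2(fl[1],fl[0])))
g=o+vb*40;print('grip',g);delta([*g,30],[180,0,np.degrees(np.arctan2(ub[1],ub[0]))-90])
E
python3 pn.py
```

```text
15.45 [ 383.01386556 -385.91867676  169.85672938] [1.79901714e+02 4.93548269e-03 5.27865677e+01] 1.337713147092676
[[   0    0   70   89 4071]
 [ 111    0   15   15  163]
 [  94  148  196   64 2904]
 [ 207  224   37   33  516]
 [ 320  319   19   10  169]]
z med 19.8660004674511Traceback (most recent call last):
  File "pn.py", line 14, in <module>
    B=P[(a>15)&(abs(c)<9)];f=cv2.fitLine(B.astype(np.float32),2,0,.01,.01).ravel()
                             ~~~~~~~~~~~^^^^^^^^^^^^^^^^^^^^^^^^^^^^^^^^^^
cv2.error: OpenCV(4.12.0) /io/opencv/modules/imgproc/src/linefit.cpp:50: error: (-215:Assertion failed) count > 0 in function 'fitLine2D_wods'
```

```bash
python3 - <<'E'
s=open('pn.py').read()
i=s.index("n,lab");j=s.index("o=np.array")
s=s[:i]+"""o0=np.array([408.,-357]);u0=np.array([-.795,.606]);v0=np.array([-u0[1],u0[0]])
ys,xs=np.nonzero(m);P=np.array([ray(L,x,y,8)[:2] for x,y in zip(xs,ys)])
a=(P-o0)@u0;c=(P-o0)@v0
k=((abs(c)<14)&(a>-14)&(a<190))|((abs(a)<14)&(c>-14)&(c<65));P=P[k];print(len(P),xs[k].min(),xs[k].max(),ys[k].min(),ys[k].max())
"""+s[j:]
open('pn.py','w').write(s.replace("snap('wrist');",""))
E
python3 pn.py; python3 -c "
from h import *
cv2.imwrite('pics/p.png',load('wrist')['p'])"
```

```text
15.5 [ 383.34958612 -385.6259866   170.07837353] [1.79873125e+02 1.74397402e-02 5.28452201e+01] 0.8128310593822552
2904 94 289 148 211
bend [ 403.83841335 -358.32886075] bar yaw 142.55122440721118 tip along 176.35610841855035 leg end 54.60824904021788 n 2012 540
leg yaw 51.908756
grip [ 379.5163375  -390.08475159]
t 15.5 shift [ -5.8  -0.7 140.1] rot [0.002 0.    0.005] F [-0.3  0.6  0.6]
```

View pics/p.png

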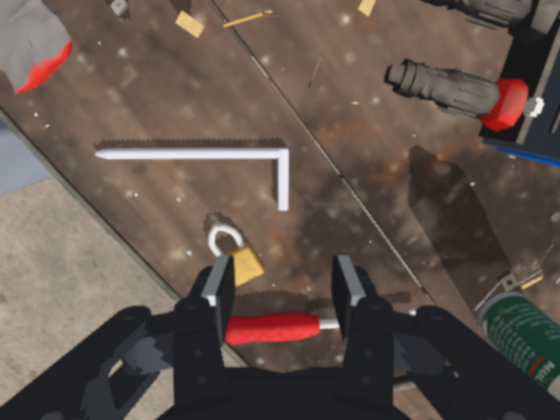

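The pin measures 176 by 55 mm, as it should, and its leg in the picture runs from (284,150) to (284,210). The padlock at (240,250) is clear of the fingers. I descend and grip.

Request:
jog_arm(
  rows=[
    [[-6, -0.7, 45], [0, 0, 0.005]],
    [[-6, -0.7, 90], [0, 0, 0.005]],
    [[-6, -0.7, 130], [0, 0, 0.005]],
    [[-6, -0.7, 155], [0, 0, 0.005]],
    [[-6, -0.7, 165], [0, 0, 0.005]],
    [[-6, -0.7, 167], [0, 0, 0.005]],
    [[-6, -0.7, 167], [0, 0, 0.005]],
    [[-6, -0.7, 167], [0, 0, 0.005]],
  ],
)

```text
time: 16.3
tool_pos: [380.0, -391.0, 3.9]
tcp_rot: [179.8, 0.1, 52.6]
ft_force: [-0.3, -0.6, -0.6]
finger_gap: 46.3
grip_force: 0.0
```

Request:
jog_arm(
  rows=[
    [[0, 0, 0], [0, 0, 0]],
    [[0, 0, 0], [0, 0, 0]],
    [[0, 0, 0], [0, 0, 0]],
    [[0, 0, 0], [0, 0, 0]],
    [[0, 0, 0], [0, 0, 0]],
    [[0, 0, 0], [0, 0, 0]],
  ],
  grip=2,
  force=60,
)

```text
time: 16.9
tool_pos: [379.2, -390.3, 2.7]
tcp_rot: [179.9, 0.0, 52.6]
ft_force: [-0.9, 1.5, 6.1]
finger_gap: 7.7
grip_force: 60.3
```

Request:
jog_arm(
  rows=[
    [[0, 0, -30], [0, 0, 0]],
    [[0, 0, -70], [0, 0, 0]],
    [[29, -11, -110], [0, 0, 0.135]],
    [[57, -21, -140], [0, 0, 0.27]],
    [[86, -32, -147], [0, 0, 0.405]],
    [[115, -43, -147], [0, 0, 0.54]],
    [[143, -54, -147], [0, 0, 0.675]],
    [[172, -64, -147], [0, 0, 0.81]],
    [[201, -75, -147], [0, 0, 0.945]],
    [[229, -86, -147], [0, 0, 1.08]],
  ],
  force=100,
)

```text
time: 17.9
tool_pos: [449.6, -154.2, 148.6]
tcp_rot: [-180.0, 0.0, -9.6]
ft_force: [0.7, 0.3, -1.9]
finger_gap: 6.3
grip_force: 100.4
```

```bash
cat > g.py <<'E'
from h import *
import sys
back=float(sys.argv[1])  # tip distance before mouth
M=np.array([526.6,25.]);h=np.array([.190,.982]);x=np.array([.982,-.190])
b=M-(177+back)*h;t=b-40.3*x;delta([*t,float(sys.argv[2])],[180,0,-11]);s=r.sense();print(s['tool_pos'],s['tcp_rot'],s['finger_gap'])
E
python3 g.py 15 91.7
```

```text
t 17.9 shift [ 1.2  1.5 56.9] rot [-0.     0.     0.024] F [ 0.7  0.3 -1.9]
[ 449.5700009  -154.20803754  148.59339768] [-1.79997425e+02  6.73502860e-04 -9.62108650e+00] 6.266052796300879
```

Request:
jog_arm(
  rows=[
    [[1.2, 1.5, 0], [0, 0, 0.024]],
    [[1.2, 1.5, 0], [0, 0, 0.024]],
    [[1.2, 1.5, 0], [0, 0, 0.024]],
  ],
)

```text
time: 18.2
tool_pos: [450.2, -157.8, 148.5]
tcp_rot: [180.0, 0.0, -10.6]
ft_force: [0.5, 0.4, -2.0]
finger_gap: 6.3
grip_force: 100.4
```

```bash
cat > ph.py <<'E'
from h import *
s=r.sense();z0=s['tool_pos'][2];M=R.from_euler('xyz',s['tcp_rot'],degrees=True)
print(s['tool_pos'],s['tcp_rot'])
snap('wrist');L=load('wrist');W=cloud(L);T=M.inv().apply((W-s['tool_pos']).reshape(-1,3)).reshape(W.shape)
m=(T[...,2]<6)&(T[...,2]>-20)&(T[...,0]>22)&(T[...,0]<60)&(T[...,1]<8)&(T[...,1]>-185)
q=T[m];print(len(q),q.min(0).round(1),q.max(0).round(1))
for lo in range(-180,10,15):
    k=(q[:,1]>lo)&(q[:,1]<=lo+15)
    if k.sum()>20: print(lo,k.sum(),'x mid',((np.percentile(q[k,0],3)+np.percentile(q[k,0],97))/2).round(2),'x w',np.ptp(np.percentile(q[k,0],[3,97])).round(1),'ztop',np.percentile(q[k,2],15).round(2))
E
python3 ph.py
```

```text
[ 450.20555865 -157.82540213  148.52623631] [ 1.79978833e+02  1.41539918e-02 -1.05743840e+01]
7235 [  22.  -130.9   -9. ] [44.8  3.7  1.7]
-135 406 x mid 40.01 x w 8.7 ztop -6.5
-120 657 x mid 39.89 x w 8.7 ztop -6.49
-105 692 x mid 39.54 x w 9.2 ztop -6.67
-90 724 x mid 39.65 x w 9.3 ztop -6.77
-75 765 x mid 39.78 x w 9.4 ztop -6.89
-60 783 x mid 39.81 x w 9.2 ztop -6.97
-45 788 x mid 39.8 x w 9.0 ztop -7.14
-30 794 x mid 39.83 x w 8.9 ztop -7.25
-15 1198 x mid 33.84 x w 20.9 ztop -7.65
0 428 x mid 33.52 x w 21.4 ztop -7.67
```

```bash
sed -i 's/40.3/39.8/' g.py; python3 g.py 15 91.9
```

```text
t 18.25 shift [ 0.5 -2.1 56.6] rot [0.    0.    0.007] F [-0.6  0.8 -2. ]
[ 450.19525519 -157.9599974   148.54679088] [ 1.79986818e+02  1.13991289e-02 -1.06212340e+01] 5.788116271887236
```

Request:
jog_arm(
  rows=[
    [[0.5, -2.1, 20], [0.009, 0, 0.007]],
    [[0.5, -2.1, 40], [0.009, 0, 0.007]],
    [[0.5, -2.1, 52], [0.009, 0, 0.007]],
    [[0.5, -2.1, 56.6], [0.009, 0, 0.007]],
    [[0.5, -2.1, 56.6], [0.009, 0, 0.007]],
    [[0.5, -2.1, 56.6], [0.009, 0, 0.007]],
  ],
)

```text
time: 18.85
tool_pos: [451.8, -155.6, 92.8]
tcp_rot: [-179.5, -0.1, -11.1]
ft_force: [0.4, -0.7, -0.9]
finger_gap: 6.2
grip_force: 100.4
```

```bash
python3 g.py 15 91.9; python3 ph.py; python3 g.py 15 91.9
```

```text
t 18.85 shift [-0.7  0.5  0.9] rot [-0.009 -0.001 -0.001] F [ 0.4 -0.7 -0.9]
[ 451.79664258 -155.63302084   92.81474744] [-1.79501990e+02 -5.56267260e-02 -1.10744991e+01] 6.203345762437478
[ 451.79664258 -155.63302084   92.81474744] [-1.79501990e+02 -5.56267260e-02 -1.10744991e+01]
7213 [  22.  -131.8   -9.2] [44.9  3.6  2. ]
-135 413 x mid 39.89 x w 8.7 ztop -6.16
-120 642 x mid 39.86 x w 8.7 ztop -6.44
-105 696 x mid 39.49 x w 9.3 ztop -6.49
-90 717 x mid 39.62 x w 9.2 ztop -6.67
-75 754 x mid 39.71 x w 9.4 ztop -6.75
-60 781 x mid 39.81 x w 9.1 ztop -6.96
-45 789 x mid 39.83 x w 9.0 ztop -7.02
-30 790 x mid 39.78 x w 9.0 ztop -7.22
-15 1203 x mid 33.8 x w 21.0 ztop -7.63
0 428 x mid 33.56 x w 21.4 ztop -7.67
t 18.9 shift [-0.9  0.5  1.1] rot [-0.009 -0.002 -0.001] F [ 0.1  0.6 -1.2]
[ 452.02001402 -155.64447278   93.03826862] [-1.79508956e+02 -8.71367540e-02 -1.10699064e+01] 6.151537413082979
```

Request:
jog_arm(
  rows=[
    [[-0.8, 0.5, 1], [0, 0, 0]],
    [[-0.8, -4, 1], [0, 0, 0]],
    [[-0.8, -8, 1], [0, 0, 0]],
    [[-0.8, -12, 1], [0, 0, 0]],
    [[-0.8, -15, 1], [0, 0, 0]],
    [[-0.8, -18, 1], [0, 0, 0]],
    [[-0.8, -21, 1], [0, 0, 0]],
    [[-0.8, -24, 1], [0, 0, 0]],
    [[-0.8, -27, 1], [0, 0, 0]],
    [[-0.8, -27, 1], [0, 0, 0]],
  ],
)

```text
time: 19.9
tool_pos: [455.8, -128.2, 91.2]
tcp_rot: [-179.5, 0.0, -11.0]
ft_force: [-0.2, -0.6, -1.1]
finger_gap: 6.0
grip_force: 100.4
```

```bash
python3 g.py -12 91.9; python3 -c "
from h import *
for i in range(3): print(r.sense()['ft_force'],r.sense()['wrist_torque'])"
```

```text
t 19.9 shift [ 0.6  1.2 -0.7] rot [-0.009  0.    -0.001] F [-0.2 -0.6 -1.1]
[ 455.78459274 -128.17911552   91.23020796] [-1.79478511e+02  6.61648780e-03 -1.10497085e+01] 6.042796556362446
[-0.20267376 -0.56831312 -1.10960722] [-0.09120166  0.05220816  0.02923776]
[-0.20267376 -0.56831312 -1.10960722] [-0.09120166  0.05220816  0.02923776]
[-0.20267376 -0.56831312 -1.10960722] [-0.09120166  0.05220816  0.02923776]
```

There is no contact force with about 12 mm of the pin inside the knuckle. I continue.

Request:
jog_arm(
  rows=[
    [[0.4, -4, -0.5], [0, 0, 0]],
    [[0.4, -8, -0.5], [0, 0, 0]],
    [[0.4, -14, -0.5], [0, 0, 0]],
    [[0.4, -20, -0.5], [0, 0, 0]],
    [[0.4, -26, -0.5], [0, 0, 0]],
    [[0.4, -32, -0.5], [0, 0, 0]],
    [[0.4, -38, -0.5], [0, 0, 0]],
    [[0.4, -44, -0.5], [0, 0, 0]],
    [[0.4, -50, -0.5], [0, 0, 0]],
    [[0.4, -56, -0.5], [0, 0, 0]],
  ],
)

```text
time: 20.9
tool_pos: [467.0, -73.1, 92.2]
tcp_rot: [-179.5, 0.0, -11.1]
ft_force: [0.1, -0.6, 0.4]
finger_gap: 6.2
grip_force: 100.4
```

```bash
python3 g.py -68 91.9;python3 ph.py;python3 k.py
```

```text
t 20.9 shift [0.1 1.4 0.3] rot [-0.009  0.    -0.001] F [ 0.1 -0.6  0.4]
[466.9568378  -73.12137126  92.24519832] [-1.79482396e+02  5.54792943e-03 -1.10659640e+01] 6.160490702536727
[466.9568378  -73.12137126  92.24519832] [-1.79482396e+02  5.54792943e-03 -1.10659640e+01]
9401 [  22.  -135.5  -14.2] [60.   3.6  6. ]
-135 808 x mid 44.1 x w 26.5 ztop -10.43
-120 2236 x mid 44.26 x w 26.8 ztop -10.53
-105 884 x mid 47.01 x w 24.1 ztop -6.34
-90 725 x mid 39.57 x w 9.3 ztop -6.59
-75 759 x mid 39.76 x w 9.3 ztop -6.76
-60 777 x mid 39.8 x w 9.2 ztop -6.89
-45 788 x mid 39.77 x w 9.1 ztop -6.99
-30 790 x mid 39.81 x w 9.0 ztop -7.2
-15 1205 x mid 33.68 x w 21.1 ztop -7.62
0 426 x mid 33.45 x w 21.5 ztop -7.61
20.95 [467.0883069  -72.44958998  92.24974708] [-1.79453732e+02  1.91389976e-03 -1.10563852e+01] [ 0.73823024  0.71176426 -1.18205439] 6.320089953488474
291 [5.98709936e-03 3.94482431e-03 1.07469402e+02] [645.57304588  54.07862404 111.67558019]
```

```bash
python3 - <<'E'
from h import *
from scipy.optimize import least_squares
s=r.sense();M=R.from_euler('xyz',s['tcp_rot'],degrees=True)
L=load('wrist');W=cloud(L);q=M.inv().apply((W-s['tool_pos']).reshape(-1,3))
for lo,hi in[(-122,-112),(-132,-122)]:
    k=q[(q[:,1]>lo)&(q[:,1]<hi)&(q[:,0]>25)&(q[:,0]<47)&(q[:,2]<0)&(q[:,2]>-13)]
    o=least_squares(lambda t:np.hypot(k[:,0]-t[0],k[:,2]-t[1])-10,[40,0],loss='soft_l1');print(len(k),o.x,np.median(abs(o.fun)))
k=q[(q[:,0]>33)&(q[:,0]<44)&(q[:,2]<-8.5)&(q[:,2]>-13)&(q[:,1]<-60)];print('mouth y',np.percentile(k[:,1],[95,99,99.8]))
E
```

```text
741 [39.02319645 -0.94362911] 0.35176806720789067
256 [38.89387314 -0.81540096] 0.321267962469884
mouth y [-106.34379216 -105.79313503 -105.45548517]
```

Request:
jog_arm(
  rows=[
    [[-0.6, -6, 0.4], [0, 0, 0]],
    [[-0.6, -13, 0.4], [0, 0, 0]],
    [[-0.6, -20, 0.4], [0, 0, 0]],
    [[-0.6, -27, 0.4], [0, 0, 0]],
    [[-0.6, -34, 0.4], [0, 0, 0]],
    [[-0.6, -40, 0.4], [0, 0, 0]],
    [[-0.6, -44, 0.4], [0, 0, 0]],
    [[-0.6, -48, 0.4], [0, 0, 0]],
    [[-0.6, -54, 0.4], [0, 0, 0]],
    [[-0.6, -60, 0.4], [0, 0, 0]],
  ],
)

```text
time: 22.0
tool_pos: [477.9, -14.3, 92.4]
tcp_rot: [-179.5, 0.0, -11.1]
ft_force: [-0.3, -0.7, -1.2]
finger_gap: 6.2
grip_force: 100.4
```

Request:
jog_arm(
  rows=[
    [[0, -5, 0], [0, 0, 0]],
    [[0, -10, 0], [0, 0, 0]],
    [[0, -15, 0], [0, 0, 0]],
    [[0, -20, 0], [0, 0, 0]],
    [[0, -25, 0], [0, 0, 0]],
    [[0, -29, 0], [0, 0, 0]],
    [[0, -32, 0], [0, 0, 0]],
    [[0, -34, 0], [0, 0, 0]],
    [[0, -36, 0], [0, 0, 0]],
    [[0, -36, 0], [0, 0, 0]],
  ],
)

```text
time: 23.0
tool_pos: [484.8, 20.8, 92.7]
tcp_rot: [-179.5, 0.0, -11.1]
ft_force: [0.1, -0.7, -1.8]
finger_gap: 5.9
grip_force: 100.4
```

```bash
cat > en.py <<'E'
from h import *
from scipy.optimize import least_squares
s=r.sense();M=R.from_euler('xyz',s['tcp_rot'],degrees=True);print(s['time'],s['tool_pos'],s['tcp_rot'],s['ft_force'],s['wrist_torque'])
snap('wrist');L=load('wrist');W=cloud(L);q=M.inv().apply((W-s['tool_pos']).reshape(-1,3))
k=q[(q[:,0]>33)&(q[:,0]<44)&(q[:,2]<-8.7)&(q[:,2]>-13)&(q[:,1]<60)&(q[:,1]>-150)];print('knuckle y',len(k),np.percentile(k[:,1],[1,95,99,99.8]))
B=np.percentile(k[:,1],99)
k=q[(q[:,1]>B-15)&(q[:,1]<B-2)&(q[:,0]>25)&(q[:,0]<47)&(q[:,2]<0)&(q[:,2]>-13)]
o=least_squares(lambda t:np.hypot(k[:,0]-t[0],k[:,2]-t[1])-10,[40,0],loss='soft_l1');print(len(k),o.x,np.median(abs(o.fun)))
k=q[(q[:,0]>18)&(q[:,0]<34)&(q[:,2]<0)&(q[:,2]>-9)&(abs(q[:,1])<15)];print('leg y',np.percentile(k[:,1],[2,98]),np.percentile(k[:,2],20))
E
python3 en.py
```

```text
23.0 [484.75027658  20.82064421  92.71068003] [-1.79482540e+02  2.10027779e-03 -1.10637366e+01] [ 0.14096935 -0.7202824  -1.79048413] [-0.0494551   0.0054319  -0.00384632]
knuckle y 2396 [-58.45162654 -13.15776861 -11.48199641 -11.23716714]
1098 [39.64587866 -1.13916219] 0.36991842290504007
leg y [-13.15146232   3.30456935] -7.658845573915353
```

Request:
jog_arm(
  rows=[
    [[0, -1.5, 0], [0, 0, 0]],
    [[0, -3, 0], [0, 0, 0]],
    [[0, -4.5, 0], [0, 0, 0]],
    [[0, -5.5, 0], [0, 0, 0]],
    [[0, -5.5, 0], [0, 0, 0]],
  ],
)

```text
time: 23.55
tool_pos: [485.7, 25.8, 92.7]
tcp_rot: [-179.5, 0.0, -11.1]
ft_force: [-0.5, -1.9, -1.3]
finger_gap: 6.1
grip_force: 100.5
```

Request:
jog_arm(
  rows=[
    [[0, -0.5, 0], [0, 0, 0]],
    [[0, -1, 0], [0, 0, 0]],
    [[0, -1, 0], [0, 0, 0]],
  ],
)

```text
time: 23.85
tool_pos: [485.8, 26.2, 92.7]
tcp_rot: [-179.6, 0.0, -11.1]
ft_force: [-1.5, -6.1, -1.2]
finger_gap: 6.1
grip_force: 100.6
```

```bash
python3 en.py; python3 g.py -172 92
```

```text
23.85 [485.76422311  26.20972319  92.69026939] [-1.79570547e+02  1.72872947e-02 -1.10930815e+01] [-1.53369969 -6.07297918 -1.17430761] [-1.07981421  0.29312522 -0.15982802]
knuckle y 2464 [-125.66399016   -7.7618407    -6.07070596   -2.73692593]
1100 [39.61155891 -1.22520882] 0.31722425698360546
leg y [-13.15795343   3.75149873] -7.772741268474922
t 23.9 shift [ 0.5 -1.6  0.7] rot [-0.008  0.    -0.002] F [-1.3 -6.3 -0.9]
[485.78371854  26.20422454  92.71471877] [-1.79564886e+02  1.56862851e-02 -1.10965920e+01] 6.221959971897391
```

Contact at home with 6 N. I release and lift away.

Request:
jog_arm(
  rows=[
    [[0, 0, 0], [0, 0, 0]],
    [[0, 0, 0], [0, 0, 0]],
    [[0, 0, 0], [0, 0, 0]],
    [[0, 0, 0], [0, 0, 0]],
    [[0, 0, 0], [0, 0, 0]],
    [[-3, 0, -5], [0, 0, 0]],
    [[-8, 0, -20], [0, 0, 0]],
    [[-12, 0, -50], [0, 0, 0]],
    [[-15, 0, -90], [0, 0, 0]],
    [[-15, 0, -90], [0, 0, 0]],
  ],
  grip=34,
)

```text
time: 24.9
tool_pos: [474.2, 29.1, 189.4]
tcp_rot: [-179.4, -0.6, -11.1]
ft_force: [1.5, 0.2, -0.1]
finger_gap: 34.1
grip_force: 0.0
```

Request:
jog_arm(
  rows=[
    [[-15, -10, -20], [0, 0, 0]],
    [[-15, -20, -30], [0, 0, 0]],
    [[-15, -20, -30], [0, 0, 0]],
    [[-15, -20, -30], [0, 0, 0]],
  ],
)

```text
time: 25.3
tool_pos: [460.5, 51.5, 212.7]
tcp_rot: [-179.5, -0.0, -11.0]
ft_force: [-0.2, 0.1, 0.2]
finger_gap: 34.3
grip_force: 0.0
```

```bash
cat > fin.py <<'E'
from h import *
s=r.sense();print(s['time'],s['tool_pos'],s['ft_force'])
snap('wrist');L=load('wrist');W=cloud(L)
M=np.array([526.6,25.]);h=np.array([.190,.982]);x=np.array([.982,-.190])
a=(W[...,:2]-M)@x;b=(W[...,:2]-M)@h;z=W[...,2]
def st(n,m):
    q=np.c_[a[m],b[m],z[m]];print(n,len(q));
    if len(q)>5: print(np.percentile(q,[2,50,98],axis=0).round(1))
st('mid bar',(b>52)&(b<116)&(abs(a)<12)&(z>80)&(z<112))
st('outside mouth/leg',(b>-40)&(b<-1)&(abs(a)<70)&(z>25)&(z<112))
st('beyond left',(b>169)&(b<200)&(abs(a)<9)&(z>80)&(z<112))
E
python3 fin.py; python3 k.py
```

```text
25.3 [460.47959145  51.49661454 212.65155002] [-0.23177176  0.12551237  0.21972654]
mid bar 1245
[[ -6.7  53.3  80.9]
 [ -1.2  83.7  95.9]
 [ 11.8 114.5  97.9]]
outside mouth/leg 2371
[[-69.1 -38.1  26.4]
 [  9.2  -7.8  97.3]
 [ 68.4  -1.3 111.1]]
beyond left 159
[[ -6.6 184.1  80. ]
 [  1.5 195.   80.9]
 [  7.9 199.8  82.8]]
25.35 [460.11646061  51.27822443 212.07565387] [-1.79508168e+02  4.97981675e-02 -1.10412861e+01] [-0.88276123 -0.61738705 -0.16388863] 34.176168925439384
713 [2.98647611e-03 5.90849514e-03 1.09454209e+02] [626.8843213   72.71271859 111.6321469 ]
```

```bash
cat >> fin.py <<'E'
print('---')
m=(abs(a+.5)<6)&(b>-30)&(b<20)&(z>88)&(z<108)
for lo in range(-30,20,2):
    k=m&(b>=lo)&(b<lo+2)
    if k.sum()>2: print(lo,k.sum(),np.percentile(z[k],90).round(1),np.median(a[k]).round(1))
m=(abs(a+.5)<8)&(b>155)&(b<185)&(z>85)&(z<108)
print('left')
for lo in range(155,185,2):
    k=m&(b>=lo)&(b<lo+2)
    if k.sum()>2: print(lo,k.sum(),np.percentile(z[k],90).round(1),np.median(a[k]).round(1))
E
python3 fin.py | sed -n '/---/,$p'
```

```text
---
-12 10 96.7 -2.0
-10 36 97.4 -1.6
-8 37 97.6 -1.6
-6 34 97.0 -0.5
-4 40 97.6 -1.2
-2 29 104.0 -0.9
0 49 104.5 -0.6
2 32 104.4 -0.3
4 49 104.4 -0.7
6 48 104.3 -0.3
8 38 104.2 -1.4
10 42 104.2 0.1
12 47 104.1 0.0
14 51 104.3 -0.7
16 33 104.5 -0.6
18 50 104.3 -0.7
left
155 55 104.3 -0.6
157 59 104.7 -0.5
159 53 104.6 -0.5
161 50 104.2 -0.1
163 51 104.5 -0.4
165 49 104.5 -0.3
```

```bash
python3 -c "
from bench import r
print(r.hand_in())"
```

```text
the job is handed in; nothing more can be done
None
```

I handed the job in at about 25 s: the wedge is out and flat on the bench, the lid is shut, and the pin is home with its bend end measured about 10 mm outside the right-hand knuckle (10 mm expected). The pin's tip past the left knuckle was hidden from the camera, and the hand-in returned no verdict.

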